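# Open the pickling-fluid jug by its press-and-turn safety cap

### The job

Open the square jug with the loop handle that stands in the steel frame: press its safety cap firmly down, turn it anticlockwise about a fifth of a turn while keeping it pressed, and lift it off. Set the cap down, not dropped, right way up (closed top upward) in the square metal tray and let go of it. The round can wears the same cap: leave it alone.

Things in the scene. Friction and masses are not known exactly. Their poses are not given: they have to be found in the camera images.
- cap: Safety cap of the square jug: black ribbed plastic, round, 56 mm across, 44 high, 60 g, closed flat top; grip its sides from above at any yaw, about 8 mm below its top. Origin: centre of its underside, z up. Starts locked, origin 164 mm above the table. Goes 8 mm down to a hard stop against a spring (6 N at first, 12.5 N at the stop). Turns only while pressed more than 5 mm down, best 7 to 8.
- jug: The jug to open: white, square 110 mm, shoulder 150 mm high, loop handle on its +x side below the shoulder, fixed in a low steel frame 130 mm square. Origin: neck axis at table height, z up. A tooth blocks the unpressed cap; pressed and turned anticlockwise from above by 62 to 95 degrees (aim at 76, stop at 98) it is free, springs up 7 mm if let go, and is off the upright neck 50 mm up. Play 2 mm.
- can: A look-alike to leave alone: round white plastic can, 110 mm across, no handle, no frame, standing loose, with a cap of the same look (top 208 mm above the table, as on the jug). 0.6 to 1.2 kg. Origin: centre of its underside, z up. The jug and the can stand left and right of the tray, either way round.
- tray: Square aluminium tray, fixed to the table, 158 x 158 mm outside, walls 4 mm thick and 18 mm high, floor 4 mm thick, empty. Origin: centre of its underside on the table, z up.
Not all that is in view belongs to the job. Of the things that look like the tray, the largest one is meant.

How it is judged:
By the outcome, as a careful person would: the job done as asked, in the order asked, and still so for the second after the job is handed in, with the robot touching nothing.
It also fails if it takes over 46 s, if anything falls off the work surface, if the arm or the gripper's body presses on something with over 40 N, if the wrist force passes 120 N, or if a joint passes its speed limit or range.

### The arm

A 6-joint arm with a two-finger parallel gripper is mounted at the origin on the work surface. World frame = base frame: x ahead of the robot, y to its left, z up, the work surface at z = 0. Lengths are in m, angles in degrees, forces in N, time in s.
With the tool pointing down it reaches from about 0.325 to 0.775 m from the base axis. Payload 5.5 kg.
Tool frame: the origin (TCP) lies at the centre of the arm's flange, where the gripper is bolted on; the fingertips stand 182 mm ahead of it and the grasp point (between the pads) lies 163 mm ahead of it; z points along the fingers, y is the direction in which the jaws open and shut (so a half turn about z gives the same grasp; the last joint's range is limited). The gripper opens to 88 mm and grips with 3 to 60 N. Pads are 20 mm wide; open, the fingers measure 115 mm over their backs; the gripper's body (75 mm by 178 mm) begins 61 mm behind the grasp point.
Start: joints at [63.043, 5.22, 70.514, -0, 104.267, -3.249], TCP at [0.241, 0.549, 0.405] pointing down, gripper open.
Joint ranges: [-164.24, 164.24], [-49.07, 125.15], [9.68, 141.18], [-86.29, 266.29], [3.28, 154.24], [-151.56, 151.56]. Speed limits (degrees/s): [147.25, 147.25, 172.46, 180, 180, 180].

### API

Orientations are given as [roll, pitch, yaw] about the fixed x, y, z axes, in that order (R = Rz(yaw) Ry(pitch) Rx(roll)).
In Python, from station import r gives the robot as it stands. The module is installed in compiled form; this text tells all that it offers. Calls block until the motion is done:
- r.reach(position, orientation): joint-space move of the TCP to a pose.
- r.servo_line(position, rotation=None, speed=0.15): straight line of the TCP; rotation=None keeps the orientation; speed is the mean speed in m/s.
- r.move_joints(angles): joint-space move.
- r.let_go() and r.grab(squeeze=None): open the fingers fully, or close them until they stop; squeeze is the grip in N (None keeps the last).
- r.wait(seconds).
- r.inverse_kinematics(position, orientation): joint angles nearest the present ones, or None.
- r.sense(): the state.
- r.snapshot(name): name is "scene" or "top" or "wrist"; returns a dict with "frame" (480x640x3 uint8, red, green, blue), "fx", "fy", "cx", "cy" (pixels), "R" (3x3) and "t" (3): a world point X has camera coordinates R X + t. Camera axes: x right, y down, z forward; pixel columns grow to the right and rows downward; lengths in m; the calibration is good to about 2 mm. A picture is of the moment at which its call begins. There is no depth.
A pose or a line that the arm cannot do raises r.IKError and nothing moves.
- r.hand_in(): hands the job in, once; it reports no verdict.
The state is a dict: "clock": time; "joints": joint angles; "joint_vel": joint speeds; "joint_torque": joint torques, N m; "tcp_pos": TCP position; "orientation": TCP orientation; "contact_force": force on the tool from outside, world axes, zero at the start; "torque": the same for the moment, N m; "opening": finger opening in m.
Only numpy, scipy, OpenCV 4.12 (cv2) and the standard library are available. Lean on these libraries where they do the work, as an engineer would, in place of code of your own. Each camera call takes 0.05 s, during which the arm holds its last target. There are 200 camera calls.

## Working session

There is one attempt and no reset: what is moved stays moved. The work goes in short steps, each a Python script; the robot and the scene stay as the last script left them, time stands still between calls to the robot, and variables do not carry over. Pictures are saved under pics/ and viewed, about 8 in all and at most 12, crops included, and the job is handed in when it is done.

```bash
mkdir -p pics; cat > h.py <<'E'
from station import r
import numpy as np, cv2
def snap(n,f):
    s=r.snapshot(n); cv2.imwrite('pics/'+f,s['frame'][:,:,::-1]); np.savez('pics/'+f+'.npz',**{k:np.array(v) for k,v in s.items()}); return s
def px2w(f,u,v,z):
    s=np.load('pics/'+f+'.npz'); R,t=s['R'],s['t']
    d=R.T@np.array([(u-s['cx'])/s['fx'],(v-s['cy'])/s['fy'],1]); o=-R.T@t
    return o+d*(z-o[2])/d[2]
def w2px(f,X):
    s=np.load('pics/'+f+'.npz'); c=s['R']@np.array(X)+s['t']
    return c[0]/c[2]*s['fx']+s['cx'],c[1]/c[2]*s['fy']+s['cy']
E
python3 -c "
from h import *
snap('top','top1.png');snap('scene','sc1.png');s=r.sense();print(s['clock'],s['contact_force'],s['orientation'])"
```

```text
0.1 [0.57781515 0.15304851 0.77496397] [-1.79901182e+02 -5.23756661e-03  1.56289287e+02]
```

View pics/top1.png

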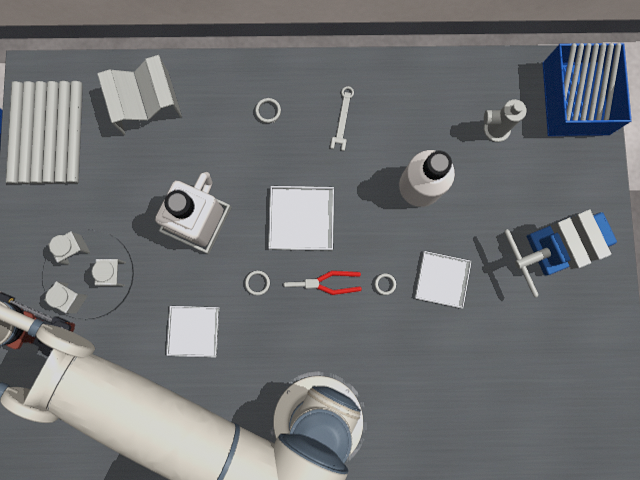

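View pics/sc1.png

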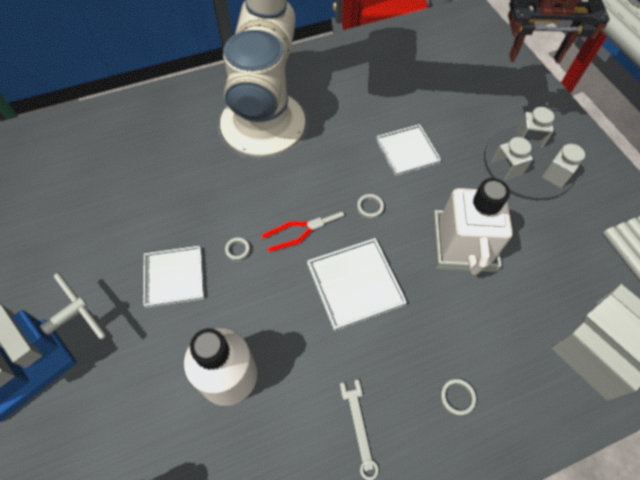

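The jug (square, handle, frame) is on the left in the top view, with its cap top at about (180,203). The can's cap is at (438,164). The large tray is centred at about (301,218). In the scene view the jug cap top is at about (494,189).

```bash
python3 -c "
from h import *
np.set_printoptions(precision=4,suppress=True)
c=px2w('top1.png',180,203,.208);print('cap',c,np.hypot(*c[:2]),px2w('sc1.png',494,189,.208))
for p in [(268,187),(333,187),(333,249),(268,249),(301,218)]: print(px2w('top1.png',*p,.018))
print('tray sc',px2w('sc1.png',356,283,.01))
print('frame',[px2w('top1.png',*p,.02) for p in [(229,206),(203,251),(157,224)]])
a=cv2.imread('pics/top1.png')[130:280,110:360];b=cv2.imread('pics/sc1.png')[160:290,400:540]
a=cv2.resize(a,None,fx=2,fy=2,interpolation=3);b=cv2.resize(b,(300,279),interpolation=3)
b=cv2.copyMakeBorder(b,0,21,0,0,0);cv2.imwrite('pics/c1.png',np.hstack([a,b]))
for yaw in (0,45,90,135,-45,-90,-135,180):
  for z in(.36,.44): print(yaw,z,r.inverse_kinematics([c[0],c[1],z],[180,0,yaw]))
"
```

```text
cap [0.4908 0.2886 0.208 ] 0.5693561096064547 [0.4921 0.2973 0.208 ]
[0.5701 0.1148 0.018 ]
[ 0.5682 -0.0472  0.018 ]
[ 0.4123 -0.0443  0.018 ]
[0.4144 0.1153 0.018 ]
[0.4907 0.0335 0.018 ]
tray sc [0.496  0.0355 0.01  ]
frame [array([0.5227, 0.2113, 0.02  ]), array([0.4112, 0.2741, 0.02  ]), array([0.4797, 0.388 , 0.02  ])]
0 0.36 [ 27.0353   0.2309  80.1742  -0.      99.5949 117.0353]
0 0.44 [ 27.0353   1.0509  71.2371  -0.     107.7119 117.0353]
45 0.36 [27.0353  0.2309 80.1742 -0.     99.5949 72.0353]
45 0.44 [ 27.0353   1.0509  71.2371  -0.     107.7119  72.0353]
90 0.36 [27.0353  0.2309 80.1742 -0.     99.5949 27.0353]
90 0.44 [ 27.0353   1.0509  71.2371  -0.     107.7119  27.0353]
135 0.36 [ 27.0353   0.2309  80.1742   0.      99.5949 -17.9647]
135 0.44 [ 27.0353   1.0509  71.2371   0.     107.7119 -17.9647]
-45 0.36 None
-45 0.44 None
-90 0.36 None
-90 0.44 None
-135 0.36 [  27.0353    0.2309   80.1742    0.       99.5949 -107.9647]
-135 0.44 [  27.0353    1.0509   71.2371    0.      107.7119 -107.9647]
180 0.36 [ 27.0353   0.2309  80.1742   0.      99.5949 -62.9647]
180 0.44 [ 27.0353   1.0509  71.2371   0.     107.7119 -62.9647]
```

View pics/c1.png

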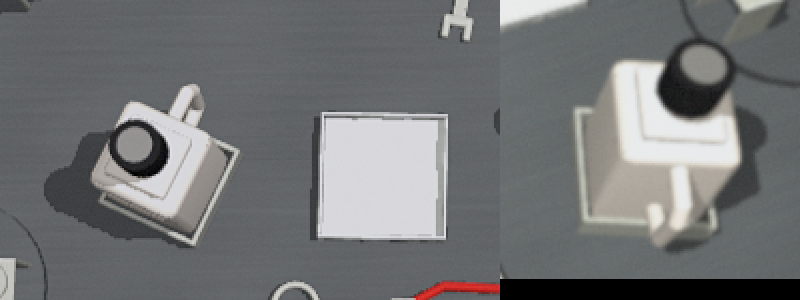

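Frame diagonal is 182 mm (expected 184), and the tray's 158 mm also checks. The two cap fixes differ by about 9 mm in y. I'll go above the cap and take a wrist picture.

```bash
python3 -c "
from h import *
np.set_printoptions(precision=4,suppress=True)
r.reach([.494,.294,.49],[180,0,100]);s=r.sense();print(s['clock'],s['tcp_pos'],s['contact_force'],s['torque'],s['opening'])
snap('wrist','w1.png')
for z in (.208,.164): print(w2px('w1.png',[.494,.294,z]))
"
```

```text
1.4833 [0.4936 0.2948 0.4896] [-0.1139 -0.0256 -0.3351] [-0.0101  0.0532  0.0441] 0.08809252455044694
(np.float64(327.19543081186265), np.float64(242.48053653297947))
(np.float64(327.24737922306014), np.float64(226.02519184047688))
```

View pics/w1.png

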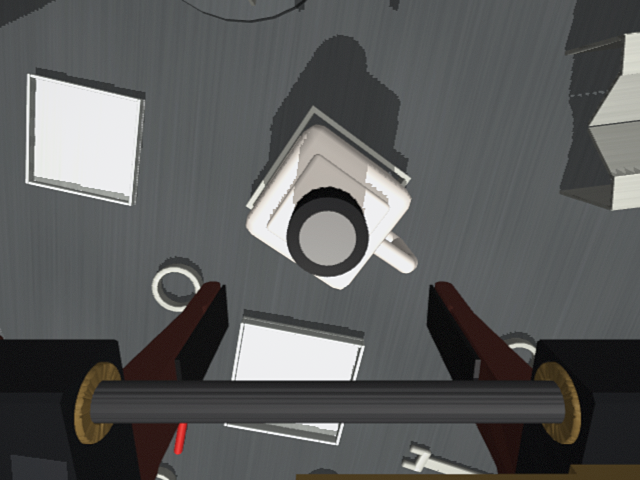

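The wrist view puts the cap-top centre at (328,239), against a prediction of (327,242.5). It agrees within about 3 mm. Descending to grip.

```bash
python3 -c "
from h import *
np.set_printoptions(precision=4,suppress=True)
c=px2w('w1.png',328,239,.208);print(c)
def st(m): s=r.sense();print(m,s['clock'],s['tcp_pos'],s['orientation'],s['contact_force'],s['torque'],s['opening'])
r.servo_line([c[0],c[1],.363],[180,0,100],speed=.1);st('down')
r.grab(60);r.wait(.3);st('grab')
snap('wrist','w2.png');snap('scene','sc2.png')
a=cv2.imread('pics/w2.png');b=cv2.imread('pics/sc2.png')[110:300,380:600]
cv2.imwrite('pics/c2.png',np.hstack([cv2.resize(a,(400,300)),cv2.resize(b,(347,300),interpolation=3)]))
"
```

```text
[0.4941 0.2965 0.208 ]
down 2.95 [0.4942 0.2966 0.364 ] [179.9188  -0.0285  99.9988] [-0.092  -0.5386  0.7459] [-0.0584  0.0454 -0.0109] 0.0880356667533662
grab 3.8667 [0.4939 0.2965 0.363 ] [-179.9548    0.0018  100.0075] [-4.1927 -1.5331  2.2762] [-0.2041  0.7802  0.0077] 0.05522979523726958
```

View pics/c2.png

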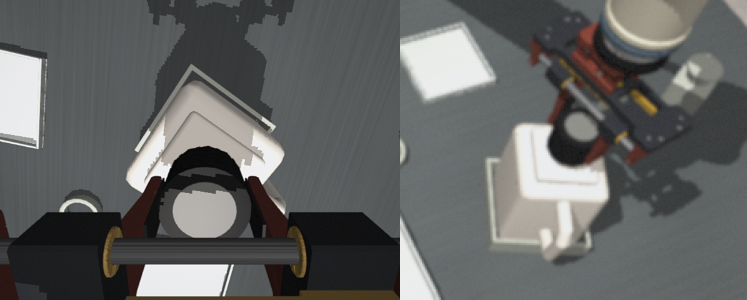

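Gripped: opening is 55.2 mm, and the cap sits between the pads. Now pressing in steps, shifting slightly to relieve the side load.

```bash
python3 -c "
from h import *
np.set_printoptions(precision=4,suppress=True)
def st(m): s=r.sense();print(m,s['clock'],s['tcp_pos'],s['contact_force'],s['torque'],s['opening'])
x,y=.4934,.2963
for d in (0,3,5,7,8):
  r.servo_line([x,y,.363-d/1000],speed=.02);r.wait(.15);st(d)
snap('wrist','w3.png')
"
```

```text
0 4.3667 [0.4936 0.2964 0.363 ] [0.7991 1.9945 1.7027] [0.0674 0.1766 0.0484] 0.05503028712022489
3 4.8167 [0.4934 0.2963 0.3616] [-1.1003 -0.1294  6.9888] [-0.0297  0.4447  0.0015] 0.05499381095331298
5 5.2167 [0.4934 0.2963 0.3599] [-2.3772 -0.1401  7.6045] [-0.1231  0.5252 -0.0377] 0.0556526850206898
7 5.6167 [0.4933 0.2962 0.3583] [-2.6502 -0.9157  8.0705] [-0.1948  0.5821  0.0594] 0.055163637107512285
8 6.0167 [0.4933 0.2962 0.3575] [-3.0054 -0.5217  9.0321] [-0.1365  0.6407 -0.009 ] 0.055341751080954196
```

```bash
python3 -c "
from h import *
np.set_printoptions(precision=4,suppress=True)
def st(m): s=r.sense();print(m,s['clock'],s['tcp_pos'],s['contact_force'],s['torque'],s['opening']);return s
x,y=.4930,.2963
for d in np.arange(9,14,.7):
  r.servo_line([x,y,.363-d/1000],speed=.02);r.wait(.15);s=st(round(d,1))
  if s['contact_force'][2]>14: break
"
```

```text
9.0 6.4667 [0.4931 0.2962 0.3568] [-1.5304 -0.4897 10.0132] [-0.1367  0.4042  0.0541] 0.055288895347425954
9.7 6.8667 [0.493  0.2962 0.3562] [-3.1401 -1.8938 10.2362] [-0.1983  0.4966  0.0022] 0.05518607456605107
10.4 7.2667 [0.493  0.2962 0.3557] [-2.6667 -0.8054 11.3963] [-0.171   0.5468  0.0071] 0.05526595194954927
11.1 7.6667 [0.493  0.2962 0.3551] [-3.2534 -0.2985 11.902 ] [-0.1959  0.5113 -0.0065] 0.055390157611450094
11.8 8.0667 [0.4929 0.2961 0.355 ] [-4.1355 -1.1256 14.5536] [-0.2781  0.6772  0.007 ] 0.055568678517020915
```

Hard stop reached: the cap is 8 mm down and force has risen to 14.5 N. Turning now.

```bash
python3 -c "
from h import *
np.set_printoptions(precision=3,suppress=True)
def st(m): s=r.sense();print(m,s['clock'],s['tcp_pos'],s['orientation'][2],s['contact_force'],s['torque'],s['opening']);return s
for a in (8,18,30,42,54,66,76):
  r.reach([.493,.2963,.3512],[180,0,100+a]);r.wait(.1);s=st(a)
  if abs(s['torque'][2])>2 or not 8<s['contact_force'][2]<25: print('stop');break
snap('wrist','w4.png');snap('scene','sc4.png');snap('top','top4.png')
a=cv2.imread('pics/w4.png');b=cv2.imread('pics/w3.png')
cv2.imwrite('pics/c4.png',np.hstack([cv2.resize(a,(400,300)),cv2.resize(b,(400,300))]))
"
```

```text
8 8.425 [0.493 0.296 0.355] 107.99360759123091 [-0.919 -0.799 12.336] [-0.138  0.396  0.122] 0.05544746181433764
18 8.8167 [0.493 0.296 0.355] 117.99580600987025 [-1.055 -0.181 12.621] [0.018 0.25  0.012] 0.055127603282568986
30 9.2333 [0.493 0.296 0.355] 129.9961911449204 [-0.31   0.835 12.28 ] [0.051 0.236 0.023] 0.05543327252205674
42 9.65 [0.493 0.296 0.355] 141.9929374386921 [-0.414  1.065 11.291] [0.038 0.187 0.09 ] 0.05514579772706863
54 10.0667 [0.493 0.296 0.355] 153.99516349881478 [ 0.748  0.285 12.47 ] [0.047 0.197 0.048] 0.055173564471406755
66 10.4833 [0.493 0.296 0.355] 165.99314645075387 [-0.639 -0.629 12.751] [0.016 0.142 0.034] 0.05515625198196814
76 10.875 [0.493 0.296 0.355] 175.997534892033 [-0.002  0.805 11.83 ] [0.038 0.122 0.056] 0.05530546285870946
```

View pics/c4.png

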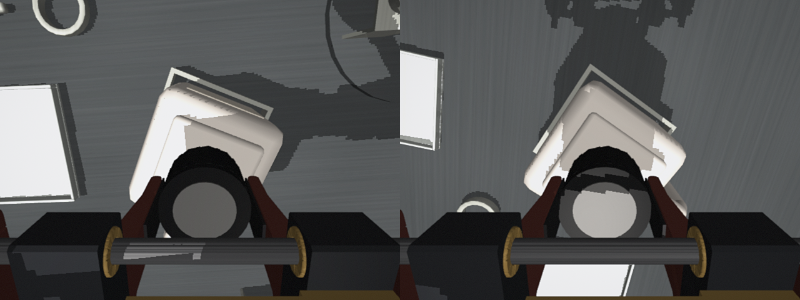

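The turn is complete, with low torque and the cap still pressed. Lifting in checked steps.

```bash
python3 -c "
from h import *
np.set_printoptions(precision=3,suppress=True)
def st(m): s=r.sense();print(m,s['clock'],s['tcp_pos'],s['contact_force'],s['torque'],s['opening']);return s
for z in (.358,.364,.368,.374,.385,.40,.44):
  r.servo_line([.493,.2963,z],[180,0,176],speed=.06);r.wait(.05);s=st(z)
  if s['contact_force'][2]<-8: print('stop');break
snap('wrist','w5.png');snap('scene','sc5.png')
a=cv2.imread('pics/w5.png');b=cv2.imread('pics/sc5.png')[110:300,380:600]
cv2.imwrite('pics/c5.png',np.hstack([cv2.resize(a,(400,300)),cv2.resize(b,(347,300),interpolation=3)]))
"
```

```text
0.358 11.3417 [0.493 0.296 0.36 ] [1.446 1.049 6.741] [ 0.343 -0.187  0.001] 0.055610429632664285
0.364 11.6417 [0.493 0.296 0.365] [1.657 1.145 3.689] [ 0.251 -0.319 -0.008] 0.0551983755790335
0.368 11.9417 [0.493 0.296 0.367] [ 1.131 -0.208  1.922] [ 0.003 -0.177 -0.011] 0.05509874112334481
0.374 12.2417 [0.493 0.296 0.374] [ 0.855  0.808 -0.087] [ 0.012  0.044 -0.019] 0.05519441358006736
0.385 12.625 [0.493 0.296 0.385] [ 0.162  0.546 -1.507] [ 0.024 -0.019 -0.008] 0.05531221760676986
0.4 13.075 [0.493 0.296 0.4  ] [ 0.832  1.145 -1.073] [ 0.007  0.012 -0.011] 0.05523589616434571
0.44 13.9417 [0.493 0.296 0.439] [ 0.072  0.233 -0.763] [-0.004 -0.002  0.026] 0.055516982727452674
```

View pics/c5.png

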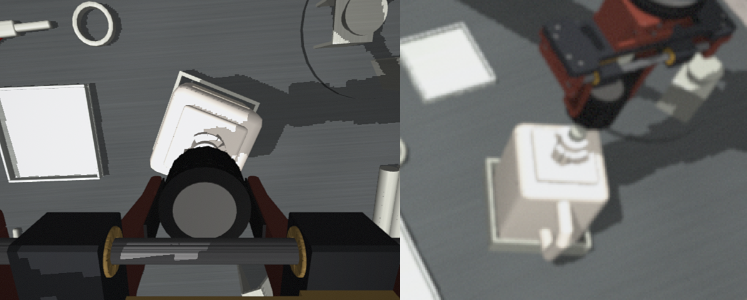

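The cap is off and the neck thread is visible. Carrying it to the tray.

```bash
python3 -c "
from h import *
np.set_printoptions(precision=3,suppress=True)
def st(m): s=r.sense();print(m,s['clock'],s['tcp_pos'],s['contact_force'],s['torque'],s['opening']);return s
x,y=.492,.035
r.servo_line([.493,.2963,.46],speed=.1)
r.servo_line([x,y,.46],[180,0,180],speed=.15);st('over')
r.servo_line([x,y,.225],speed=.12);r.wait(.2);f0=st('low')['contact_force'][2]
for z in np.arange(.214,.194,-.0015):
  r.servo_line([x,y,z],speed=.02);r.wait(.1);s=st(round(z,4))
  if s['contact_force'][2]-f0>3: break
snap('scene','sc6.png')
b=cv2.imread('pics/sc6.png')[130:370,220:560]
cv2.imwrite('pics/c6.png',cv2.resize(b,(680,480),interpolation=3))
"
```

```text
over 16.2833 [0.492 0.035 0.46 ] [-0.436 -0.512 -0.713] [ 0.017 -0.003 -0.02 ] 0.05503765202100696
low 18.5917 [0.492 0.035 0.225] [ 0.289 -0.324 -0.588] [0.041 0.026 0.041] 0.055431671712987976
0.214 19.3917 [0.492 0.035 0.214] [-0.59   0.204 -0.737] [ 0.032 -0.034  0.007] 0.05547413877803407
0.2125 19.7417 [0.492 0.035 0.213] [ 0.58   0.066 -0.548] [ 0.025 -0.002 -0.01 ] 0.055170788620835805
0.211 20.0917 [0.492 0.035 0.211] [-0.427  0.007 -0.539] [ 0.003  0.026 -0.018] 0.055084386989609414
0.2095 20.4417 [0.492 0.035 0.209] [-0.016  0.6   -0.119] [0.013 0.007 0.033] 0.05578886256397526
0.208 20.7917 [0.492 0.035 0.208] [ 0.806 -0.927 -0.476] [ 0.028 -0.004  0.047] 0.055280409026169305
0.2065 21.1417 [0.492 0.035 0.206] [ 0.301  0.192 -0.769] [-0.028  0.046  0.015] 0.055152276907379956
0.205 21.4917 [0.492 0.035 0.205] [-0.336  0.862 -0.813] [ 0.038 -0.021 -0.027] 0.055701198927238085
0.2035 21.8417 [0.492 0.035 0.203] [ 0.535  0.481 -0.947] [0.064 0.019 0.05 ] 0.05515162419800457
0.202 22.1917 [0.492 0.035 0.203] [-2.792  1.15   5.819] [-0.016  0.404 -0.021] 0.05527586598363567
```

View pics/c6.png

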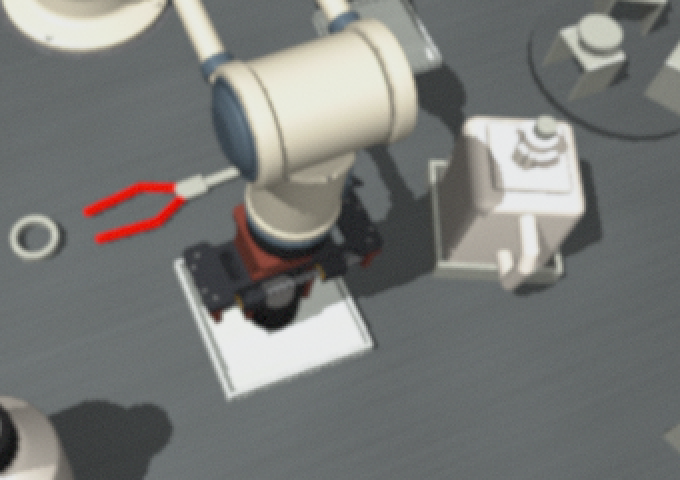

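Contact came at z = 0.203, exactly the expected floor height, and the cap is inside the tray. Releasing and retreating.

```bash
python3 -c "
from h import *
r.servo_line([.492,.035,.203],speed=.02)
r.let_go();r.wait(.3)
r.servo_line([.492,.035,.30],speed=.08)
r.servo_line([.42,.035,.45],speed=.15);r.wait(.3)
s=r.sense();print(s['clock'],s['contact_force'],s['opening'])
snap('scene','sc7.png');snap('wrist','w7.png')
b=cv2.imread('pics/sc7.png')[130:430,160:560];a=cv2.imread('pics/w7.png')
cv2.imwrite('pics/c7.png',np.hstack([cv2.resize(b,(400,300)),cv2.resize(a,(400,300))]))
"
```

```text
26.4 [ 0.38282192 -0.14740674  0.23433958] 0.08771887544622044
```

View pics/c7.png

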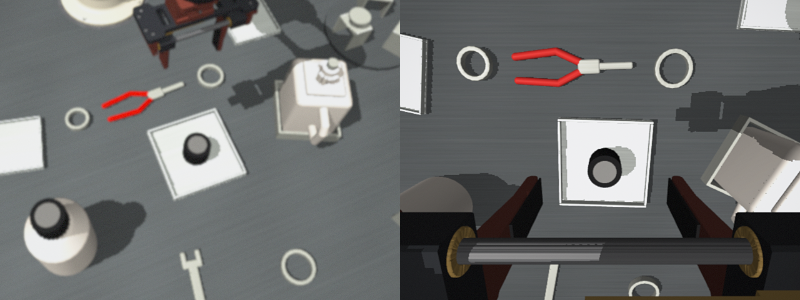

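The cap stands upright in the tray (left crop (197,148), right crop (605,165)). The gripper is clear and the can still has its cap.

```bash
python3 -c "
from h import *
r.hand_in()"
```

```text
the job is handed in; nothing more can be done
```

The jug is open: its cap stands right way up near the middle of the large square tray, released, and the job is handed in.

- **Opening:** I pressed the cap 8 mm down to its hard stop at about 14.5 N. I then turned it 76° anticlockwise with about 12 N still on it and lifted it straight off. There was almost no pull on the way up.
- **Placing:** I lowered the cap in 1.5 mm steps. It touched down at about 6 N, at the height expected for the tray floor, before I let go.
- **Last checks:** In the final pictures the cap is upright in the tray and the jug's neck is bare. The can still wears its cap and the open gripper is clear of everything. The force reading was back to about zero. The clock stood at 26.4 s before hand-in, against the 46 s limit.
- **Disagreement:** The first two camera fixes on the cap differed by about 9 mm in y. A closer wrist picture settled it, and I moved about 1 mm more to ease the side load in the grip. No check failed.

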